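# Press a button badge on the two-die slide press

## Robot

A 6-joint arm with a two-finger parallel gripper is mounted at the origin on the work surface. World frame = base frame: x ahead of the robot, y to its left, z up, the work surface at z = 0. Lengths are in m, angles in rad, forces in N, time in s.
With the tool pointing down it reaches from about 0.25 to 0.85 m from the base axis. Payload 12.5 kg.
Tool frame: the origin (TCP) lies on the front face of the gripper's body, between the roots of the fingers; the fingertips stand 84 mm ahead of it and the grasp point (between the pads) lies 65 mm ahead of it; z points along the fingers, y is the line along which they close (so a half turn about z gives the same grasp; the last joint's range is limited). The gripper opens to 93 mm and grips with 3 to 60 N. Pads are 15 mm wide; open, the fingers measure 128 mm over their backs; the gripper's body (75 mm by 188 mm) begins 65 mm behind the grasp point.
Start: joints at [1.181, 0.351, 1.652, -0, 1.139, -0.085], TCP at [0.165, 0.525, 0.303] pointing down, gripper open.
Joint ranges: [-2.75, 2.75], [-0.79, 2.1], [0.01, 2.65], [-1.57, 4.71], [0.07, 3.14], [-2.87, 2.87]. Speed limits (rad/s): [2.22, 2.22, 2.79, 3.14, 3.14, 3.14].

## Interface

Orientations are given as a unit quaternion [w, x, y, z].
In Python, from cell import sensors, eyes, ticket gives the robot as it stands.
- The arm moves only by the shell command python3 -m creep 'ROWS' [FORCE]. ROWS is JSON, a list of rows, each a list of 5 numbers: the gripper command: -1 is fully open, 1 is shut, values between are in proportion, then the shift along the tool's x, y, z scaled (see below), then the turn about the tool's z scaled (see below). A call has 1 to 12 rows; each row shifts and turns the commanded pose from where the row before left it, along the tool's axes as they then stand; what a row does not reach is not made up. The controller multiplies each number of a shift by 25 mm and each number of a turn by 0.15 rad. A row lasts 1/10 s, in which the tool goes at most 50 mm and 8.59 degrees, less where a joint would pass 70% of its speed; a pose out of reach is approached as far as the arm can. A call with a number of a shift or a turn outside -1 to 1 is refused whole. A call with a gripper value outside its range is refused whole. The fingers move at their own pace and stop on an object; FORCE is the grip in N (left out, the last holds). Time passes only in rows, so rows that do not move let the fingers close. It gives the time, the measured TCP pose, the force, the opening and the grip force at its end, in the units of the state.
- sensors.get_state(): the state, without advancing time (a new reading comes with each control period).
- eyes.capture(name): name is "scene" or "side" or "wrist"; returns the picture (420x560x3 uint8, red, green, blue); there is no depth.
- eyes.camera_info(name): a dict with "camera_matrix" (3x3 intrinsics, pixels), "origin" and "rotation" of the camera in the world. Camera axes: x right, y up, looking along -z (the intrinsics and any distortion apply to the point x, -y, -z); pixel columns grow to the right and rows downward; lengths in m; the calibration is good to about 2 mm. The wrist camera is an equidistant fisheye: a pixel r from the principal point sees the ray r / f radians off the axis. A picture is of the moment at which its call begins: read the wrist's pose just before it. camera_info takes no time and is no camera call; for the wrist camera it gives the pose at the moment of the call.
- ticket.close_job(): hands the job in; it is judged then, once.
Trained networks look in the newest picture that a camera, given by its name, has taken for a name from the list of things; names that differ only in an ending like _2 or _b are one class to them, and where a whole thing is asked for, a point or a joint stands for the part that bears it (a point fixed in the world has none). Each returns a list of dicts, best first, with "confidence" (0 to 1); they miss things now and then, are a little off and sometimes report something else, mostly with a low value. They report only what shows in the picture. A call takes as long as a camera call.
- eyes.silhouettes(camera, name): "pixels" (420x560 bool, what is visible of it) and "position" ([column, row] in pixels, amid what is visible of it).
- eyes.place_of(camera, name): "position" ([column, row] in pixels: a listed point, or the origin of a listed thing).
The state is a dict: "time": time; "joint_positions": joint angles; "qvel": joint speeds; "joint_torque": joint torques, N m; "eef_pos": TCP position; "tool_rot": TCP orientation; "force": force on the tool from outside, world axes, zero at the start; "wrist_torque": the same for the moment, N m; "width": opening from 0.0 (shut) to 1.0 (fully open); "finger_force": force on a finger pad.
Only numpy, scipy, OpenCV 4.12 (cv2) and the standard library are available. Lean on these libraries where they do the work, as an engineer would, in place of code of your own. Each camera call takes 0.05 s, during which the arm holds its last target. There are 200 camera calls.

## Task

Press the red badge with white dots on the blue badge press: slide the die plate, which has a black grip at each end, right to the end stop where the die holding the badge stands under the ram, pull the lever all the way down and let it come back up, then slide the plate to its other end stop so that the badge comes out clear of the ram. Two of the things around the press stand in the plate's way, one at each end: set them aside upright on the table so that the plate does not run into them, and let nothing fall over. Do not pull the lever unless the badge is under the ram, and leave the yellow tray and the roll of tape where they are.

Things in the scene. Friction and masses are not known exactly. Their poses are not given: they have to be found in the camera images.
- press: Blue hand-lever badge press, fixed. Origin on the table below the ram axis; x to its back, y to its left (the die plate slides along y), z up. Base x -88 to +112, y -85 to +85 mm, 40 mm high at the guides; column x +58 to +108, y -35 to +35 mm; head over the dies x -33 to +93, y -32 to +32, z 130 to 168 mm; fork cheeks above the column to z 234 mm.
- die_plate (a joint): Sliding die plate 290 x 80 mm (y, x), z 22 to 30 mm, orange ends. In m: 0 in the middle (start; ends at y -145, +145 mm of the press), positive to the press's +y; end stops at -0.040 and +0.040. About 3 N slides it; it stays where left. Die seats lie 40 mm either side of its middle: at an end stop one die is under the ram, the other clear, and the plate reaches 185 mm to that side.
- grip_left (a point): Black upright knob at the +y end of the die plate, 132 mm from its middle: diameter 22 mm, z 40 to 78 mm, on a 14 mm steel stem above the plate (z 30). Point on its axis at z 59 mm. Moves with the plate; push it inwards from its outer side or outwards from its inner side.
- grip_right (a point): The same black knob at the -y end of the die plate.
- badge (a point): Centre of the top face of the loaded die: a 69 mm steel die with the red, white-dotted 58 mm badge in it. The die stands loose between low lips in one of the two seats of the plate and is carried along; its top is at z 65 mm. It is in the left or the right seat.
- empty_die_top (a point): Centre of the top of the empty die (69 mm, dark steel with a hollow aluminium top, z 60 mm), in the other seat.
- ram_face (a point): Centre of the underside of the steel ram, 58 mm across, z 126 mm when up; it follows the lever down to z 66 mm.
- press_lever (a joint): Hand lever, in rad: 0 up (40 degrees above level), 0.785 fully down against its stop (5 degrees below level). A spring brings it back up when let go; about 3 N at the grip starts it, 8 N holds it down.
- lever_pivot (a point): Pivot of the lever, at x +65, y 0, z 190 mm of the press. The lever points from here to the press's front (-x).
- lever_grip (a point): Middle of the black rubber lever grip, on its axis, 185 mm from the pivot; grip 26 mm thick, from 137 to 218 mm from the pivot (16 mm steel bar inside that). It moves with the lever, from z 309 mm (up) to 174 mm (down).
- glue_mid (a point): Centre of a red glue stick with white cap, standing; diameter 35 mm (cap 37 mm), 115 mm tall, about 90 g.
- paint_mid (a point): Centre of a blue paint jar with lid, standing; diameter 56 mm, 75 mm tall, about 160 g.
- cup_mid (a point): Centre of a clear plastic cup, standing; 64 mm across the rim, narrower below, 85 mm tall, 3 mm wall, about 50 g.
- stamp_mid (a point): Centre of a round wooden hand stamp, standing: foot 54 mm across to z 22 mm, waist 22 mm at z 45, knob 32 mm at z 62, top z 78 mm, about 110 g. Of glue stick, jar, cup and stamp, two stand at the ends of the die plate, in its way, and two in front of the press beside the lever; which is where varies.
- tape_mid (a point): Centre of a roll of tape lying flat, outer diameter 96 mm, 24 mm high. To be left alone.
- blanks_mid (a point): Centre of a yellow two-part tray of badge blanks, 160 x 110 mm (x, y), 32 mm high. To be left alone.

How it is judged:
By the outcome, as a careful person would: the job done as asked, in the order asked, and still so for the second after the job is handed in, with the robot touching nothing.
It also fails if it takes over 72 s, if anything falls off the work surface, if the arm or the gripper's body presses on something with over 40 N, if the wrist force passes 120 N, or if a joint passes its speed limit or range.

## Working session

There is one attempt and no reset: what is moved stays moved. The work goes in short steps, Python scripts to look and compute and a shell command to move; the robot and the scene stay as the last step left them, time stands still between calls to the robot, and variables do not carry over. Pictures are saved under pics/ and viewed, at most 10 in all, crops included, and the job is handed in when it is done.

```bash
mkdir -p pics; ls; python3 - <<'E'
from cell import sensors, eyes
import cv2,numpy as np
a=eyes.capture("scene");b=eyes.capture("side")
cv2.imwrite("pics/a.png",cv2.cvtColor(a,cv2.COLOR_RGB2BGR));cv2.imwrite("pics/b.png",cv2.cvtColor(b,cv2.COLOR_RGB2BGR))
for c in("scene","side"):
  i=eyes.camera_info(c);print(c,i)
s=sensors.get_state();print(s)
E
```

```text
pics
scene {'camera_matrix': array([[485.1990341 ,   0.        , 278.99415547],
       [  0.        , 485.1990341 , 202.78445505],
       [  0.        ,   0.        ,   1.        ]]), 'origin': array([ 1.32803325, -0.05700345,  1.13773964]), 'rotation': array([0.6765013 , 0.25576878, 0.23527927, 0.64928575])}
side {'camera_matrix': array([[496.11286024,   0.        , 285.93543868],
       [  0.        , 496.11286024, 214.92212662],
       [  0.        ,   0.        ,   1.        ]]), 'origin': array([-0.04947351, -0.57328412,  1.10003611]), 'rotation': array([ 0.86059359,  0.33181844, -0.14543231, -0.35794503])}
{'time': 0.1, 'joint_positions': array([ 1.18140128e+00,  3.51137600e-01,  1.65233759e+00, -3.14746555e-05,
        1.13909175e+00, -8.46174282e-02]), 'qvel': array([ 0.00136976, -0.00141593, -0.00169332, -0.00043339, -0.00080585,
        0.00071161]), 'joint_torque': array([ 2.50432167e-03, -4.98033535e+01, -2.85702878e+01,  7.01539102e-02,
        2.39585072e-02, -3.29691875e-05]), 'eef_pos': array([0.16495268, 0.52445601, 0.30228829]), 'tool_rot': array([-1.00487556e-04,  1.51793154e-01,  9.88412161e-01, -4.76881510e-04]), 'force': array([ 0.180057  ,  0.34373289, -1.1837219 ]), 'wrist_torque': array([-0.01150092,  0.03107838,  0.05640429]), 'finger_force': 0.0, 'width': 0.9961414659830758}
```

View pics/a.png

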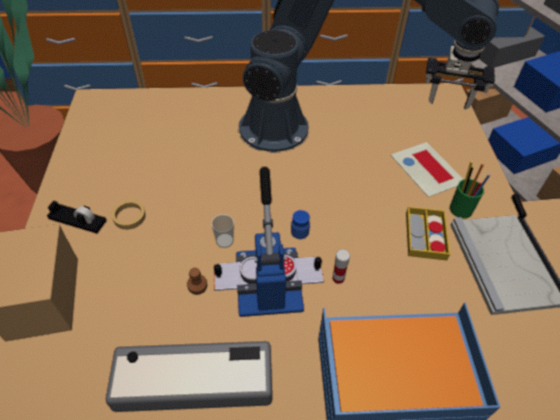

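View pics/b.png

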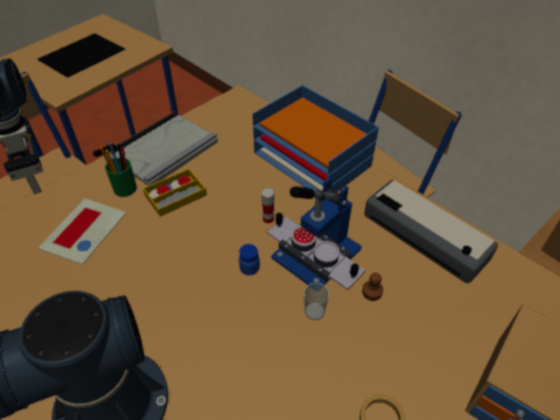

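The press's lever points at the robot. The badge (scene 288,265) is in the left (+y) seat. The glue stick (340,266) is at the left end and the stamp (197,281) at the right end. The cup (224,231) and jar (300,224) are in front.

```bash
cat > h.py <<'E'
import numpy as np
from cell import eyes,sensors
from scipy.spatial.transform import Rotation as R
def ray(c,p,info=None):
    i=info or eyes.camera_info(c);K=i['camera_matrix'];q=i['rotation']
    x,y=(p[0]-K[0,2])/K[0,0],(p[1]-K[1,2])/K[1,1]
    if c=='wrist':
        r=np.hypot(x,y);d=np.array([x/r*np.sin(r),-y/r*np.sin(r),-np.cos(r)])
    else: d=np.array([x,-y,-1])
    d=R.from_quat([q[1],q[2],q[3],q[0]]).apply(d)
    return np.array(i['origin']),d/np.linalg.norm(d)
def tri(rs):
    A=sum(np.eye(3)-np.outer(d,d) for o,d in rs);b=sum((np.eye(3)-np.outer(d,d))@o for o,d in rs)
    p=np.linalg.solve(A,b)
    return p,max(np.linalg.norm(np.cross(p-o,d)) for o,d in rs)
def atz(r,z): o,d=r;return o+d*(z-o[2])/d[2]
def st():
    s=sensors.get_state();print('t',s['time'],'tcp',s['eef_pos'].round(4),'q',s['joint_positions'].round(3),'w',s['width'],'F',s['force'].round(1));return s
E
python3 - <<'E'
from h import *
eyes.capture('scene');eyes.capture('side')
for n in "grip_left grip_right badge empty_die_top lever_grip lever_pivot glue_mid stamp_mid paint_mid cup_mid press tape_mid blanks_mid".split():
    rs=[]
    for c in('scene','side'):
        l=eyes.place_of(c,n)
        if l and l[0]['confidence']>.3: rs.append(ray(c,l[0]['position']))
        else: print(n,c,l[:1])
    if len(rs)==2:
        p,e=tri(rs);print(n,p.round(4),'err',round(e,4))
E
```

```text
grip_left [0.6211 0.0938 0.0504] err 0.0022
grip_right [ 0.6258 -0.1709  0.0614] err 0.0011
badge [0.6205 0.0027 0.0605] err 0.0021
empty_die_top [ 0.6158 -0.083   0.0682] err 0.0027
lever_grip [ 0.5469 -0.0416  0.3081] err 0.0048
lever_pivot [ 0.6909 -0.0432  0.1939] err 0.0002
glue_mid [0.6354 0.1497 0.0481] err 0.0034
stamp_mid [ 0.6435 -0.2302  0.0334] err 0.005
paint_mid [0.4719 0.0581 0.0393] err 0.0041
cup_mid [ 0.4833 -0.1638  0.0407] err 0.0002
press [ 0.6291 -0.0449 -0.0056] err 0.0012
tape_mid [ 0.3942 -0.4537  0.0127] err 0.0045
blanks_mid [0.5036 0.4171 0.0323] err 0.0073
```

```bash
python3 -m creep '[[-1,0,0,0,1],[-1,0,0,0,1],[-1,0,0,0,1],[-1,0,0,0,1],[-1,0,0,0,1],[-1,0,0,0,1],[-1,0,0,0,1],[-1,0,0,0,1],[-1,0,0,0,0.44],[-1,-0.79,1,0,0],[-1,-0.79,1,0,0],[-1,-0.79,1,0,0]]'
python3 -m creep '[[-1,-0.79,1,0,0],[-1,-0.79,1,0,0],[-1,-0.79,1,0,0],[-1,-0.79,1,0,0],[-1,-0.79,1,0,0],[-1,-0.79,1,0,0],[-1,-0.79,1,0,0],[-1,-0.79,1,0,0],[-1,-0.79,1,0,0],[-1,-0.79,1,0,0],[-1,-0.79,1,0,0],[-1,-0.79,1,0,0]]'
python3 -m creep '[[-1,-0.79,0.9,0,0],[-1,-0.79,0.9,0,0],[-1,-0.79,0.9,0,0],[-1,-0.79,0.9,0,0],[-1,0,0,0,0],[-1,0,0,0,0]]'
cat > w.py <<'E'
import sys,cv2
from h import *
s=st();print('tooly',R.from_quat(np.roll(s['tool_rot'],-1)).as_matrix()[:,1].round(3))
i=eyes.camera_info('wrist');im=eyes.capture('wrist')
Z=dict(glue_mid=.0575,stamp_mid=.039,grip_left=.059,grip_right=.059,badge=.065,empty_die_top=.06,cup_mid=.0425,paint_mid=.0375,lever_grip=.309)
for n in sys.argv[2:]:
    l=eyes.place_of('wrist',n)
    for d in l[:1]: print(n,round(d['confidence'],2),np.round(d['position']),atz(ray('wrist',d['position'],i),Z[n]).round(4))
if sys.argv[1]!='-': cv2.imwrite(f'pics/{sys.argv[1]}.png',im[:,:,::-1])
E
python3 w.py w1 glue_mid stamp_mid grip_left grip_right badge empty_die_top lever_grip
```

```text
time: 2.7
eef_pos: [0.2407, 0.4647, 0.3027]
tool_rot: [0.0, 0.707, 0.707, 0.0]
force: [-0.1, -0.1, -0.1]
width: 1.003
finger_force: 0.0
time: 3.9
eef_pos: [0.541, 0.2274, 0.3027]
tool_rot: [0.0, 0.707, 0.707, 0.0]
force: [-0.3, 0.3, -0.2]
width: 1.003
finger_force: 0.0
time: 4.5
eef_pos: [0.6299, 0.1492, 0.3023]
tool_rot: [-0.0, 0.707, 0.707, -0.0]
force: [-1.4, -0.0, 0.1]
width: 1.0
finger_force: 0.0
t 4.5 tcp [0.6299 0.1492 0.3023] q [0.161 0.53  1.379 0.    1.234 0.161] w 1.0002804193809955 F [-1.4 -0.   0.1]
tooly [ 1.    -0.001 -0.001]
glue_mid 0.97 [282. 193.] [0.6331 0.1506 0.0575]
stamp_mid 0.54 [283. 194.] [0.6343 0.1456 0.039 ]
grip_left 0.67 [269. 245.] [0.619  0.0947 0.059 ]
badge 0.88 [274. 321.] [6.231e-01 6.000e-04 6.500e-02]
empty_die_top 0.69 [275. 365.] [ 0.6238 -0.0736  0.06  ]
```

View pics/w1.png

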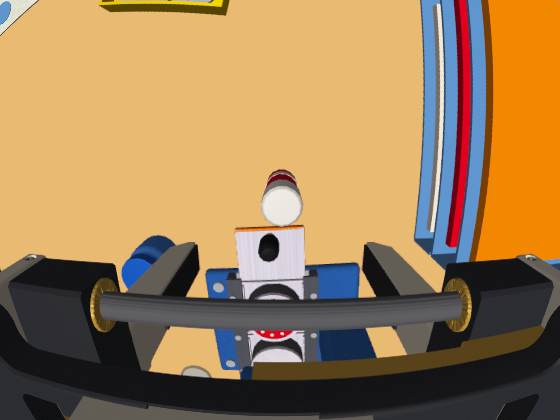

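The wrist picture shows the glue cap at (282,207), ahead of the orange plate end (270,228), and the left knob at (269,247). The blue file trays are to the right, from column 415. I'll check how far they are.

```bash
python3 - <<'E'
from h import *
for z in(0,.1,.15): print(z,atz(ray('scene',(323,325)),z).round(3),atz(ray('scene',(330,402)),z).round(3),atz(ray('wrist',(417,238)),z).round(3),atz(ray('wrist',(440,180)),z).round(3))
E
```

```text
0 [0.766 0.097 0.   ] [0.957 0.093 0.   ] [0.814 0.079 0.   ] [0.839 0.158 0.   ]
0.1 [0.815 0.083 0.1  ] [0.989 0.08  0.1  ] [0.766 0.116 0.1  ] [0.785 0.175 0.1  ]
0.15 [0.84  0.077 0.15 ] [1.006 0.073 0.15 ] [0.742 0.134 0.15 ] [0.758 0.183 0.15 ]
```

```bash
python3 -m creep '[[-1,0.06,0.12,0.5,0],[-1,0,0,1,0],[-1,0,0,1,0],[-1,0,0,1,0],[-1,0,0,1,0],[-1,0,0,1,0],[-1,0,0,1,0],[-1,0,0,0,0],[0.3,0,0,0,0],[1,0,0,0,0],[1,0,0,0,0],[1,0,0,0,0]]' 15
python3 -m creep '[[1,0,0,0,0],[1,0,0,0,0],[1,0,0,0,0]]'
```

```text
time: 6.1
eef_pos: [0.6333, 0.1509, 0.1412]
tool_rot: [0.0, 0.707, 0.707, 0.001]
force: [0.3, 0.1, -0.7]
width: 0.709
finger_force: 0.0
time: 6.4
eef_pos: [0.6331, 0.1509, 0.1403]
tool_rot: [0.0, 0.707, 0.707, 0.0]
force: [-0.2, -0.1, 0.4]
width: 0.443
finger_force: 0.3
```

```bash
python3 -m creep '[[1,0,0,0,0],[1,0,0,0,0],[1,0,0,0,0],[1,0,0,-0.4,0],[1,0,0,-0.4,0],[1,0.5,0,0,0],[1,1,0,0,0],[1,1,0,0,0],[1,1,0,0,0],[1,0.9,0,0,0],[1,0,0,0,0],[1,0,0,0,0]]'

```

```text
time: 7.6
eef_pos: [0.6328, 0.2614, 0.1602]
tool_rot: [0.0, 0.707, 0.707, -0.0]
force: [-0.7, -0.1, -0.4]
width: 0.395
finger_force: 15.0
```

```bash
python3 -m creep '[[1,0,0,0.3,0],[1,0,0,0.3,0],[1,0,0,0.18,0],[1,0,0,0,0],[1,0,0,0,0],[0.1,0,0,0,0],[-0.3,0,0,0,0],[-0.3,0,0,0,0],[-0.3,0,0,0,0],[-0.3,0,0,0,0]]'
python3 -m creep '[[-0.6,0,0,-0.4,0],[-0.8,0,0,-1,0],[-1,0,0,-1,0],[-1,0,0,-1,0],[-1,0,0,-1,0],[-1,0,0,-1,0],[-1,0,0,-1,0]]'
python3 w.py w2 glue_mid grip_left
```

```text
time: 8.6
eef_pos: [0.6331, 0.2609, 0.1408]
tool_rot: [0.0, 0.707, 0.707, 0.0]
force: [-0.5, 0.0, 0.4]
width: 0.643
finger_force: 0.0
time: 9.3
eef_pos: [0.6329, 0.2608, 0.3028]
tool_rot: [0.0, 0.707, 0.707, 0.0]
force: [0.4, 0.3, 1.0]
width: 1.001
finger_force: 0.0
t 9.3 tcp [0.6329 0.2608 0.3028] q [0.323 0.6   1.262 0.    1.279 0.323] w 1.0008038303658948 F [0.4 0.3 1. ]
tooly [ 1.    -0.     0.001]
glue_mid 0.9 [283. 194.] [0.6372 0.2608 0.0575]
grip_left 0.83 [266. 334.] [0.6168 0.0881 0.059 ]
```

```bash
python3 -m creep '[[-1,-1,0,-1,0],[-1,-1,0,-1,0],[-1,-1,0,-1,0],[-1,-1,0,-1,0],[-1,-1,0,-1,0],[-1,-1,0,-1,0],[-1,-1,0,-0.8,0],[-1,-1,0,0,0],[-1,-1,0,0,0],[-1,-1,0,0,0],[-1,-1,0,0,0],[-1,-1,0,0,0]]'
python3 -m creep '[[-1,-1,0,0,0],[-1,-1,0,0,0],[-1,-1,0,0,0],[-1,-1,0.1,0,0],[-1,-1,0.1,1,0],[-1,-1,0.1,1,0],[-1,-1,0.1,1,0],[-1,0,0,1,0],[-1,0,0,1,0],[-1,0,0,1,0],[-1,0,0,0,0],[-1,0,0,0,0]]'
python3 w.py w3 stamp_mid grip_right
```

```text
time: 10.65
eef_pos: [0.6329, -0.0401, 0.4694]
tool_rot: [-0.001, 0.707, 0.707, -0.001]
force: [0.8, -0.5, 0.3]
width: 0.998
finger_force: 0.0
time: 11.85
eef_pos: [0.643, -0.2141, 0.3206]
tool_rot: [-0.0, 0.707, 0.707, -0.0]
force: [1.0, 0.7, 0.9]
width: 1.0
finger_force: 0.0
t 11.85 tcp [ 0.643  -0.2141  0.3206] q [-0.39   0.574  1.262  0.     1.307 -0.39 ] w 1.0001560245331675 F [1.  0.7 0.9]
tooly [ 1.     0.    -0.001]
stamp_mid 0.64 [280. 201.] [ 0.643 -0.23   0.039]
grip_right 0.87 [266. 154.] [ 0.6287 -0.1734  0.059 ]
```

View pics/w3.png

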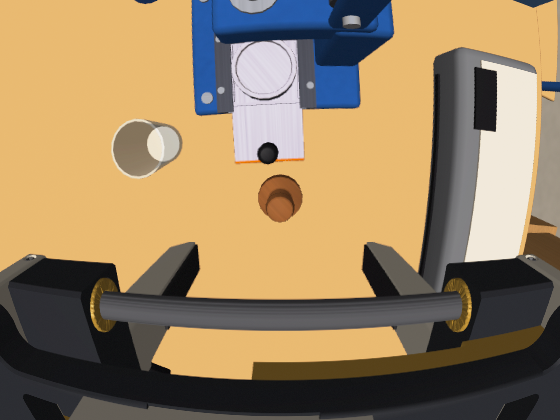

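Stamp upright with its knob at (280,208), foot edge against the plate end, matching (0.643,-0.230). The cup is at left (145,147).

```bash
python3 -m creep '[[-1,-0.64,0,0.44,0],[-1,0,0,1,0],[-1,0,0,1,0],[-1,0,0,1,0],[-0.8,0,0,1,0],[-0.6,0,0,1,0],[-0.4,0,0,1,0],[-0.2,0,0,1,0],[0,0,0,0.5,0],[0.2,0,0,0,0],[1,0,0,0,0],[1,0,0,0,0]]' 15
python3 -m creep '[[1,0,0,0,0],[1,0,0,0,0],[1,0,0,0,0],[1,0,0,0,0],[1,0,0,-0.4,0],[1,0,0,-0.4,0],[1,0,0,0,0]]'
```

```text
time: 13.2
eef_pos: [0.6436, -0.2305, 0.1237]
tool_rot: [0.001, 0.707, 0.707, 0.0]
force: [-0.6, -0.5, 0.9]
width: 0.362
finger_force: 0.4
time: 13.9
eef_pos: [0.6437, -0.2303, 0.1443]
tool_rot: [0.001, 0.707, 0.707, 0.001]
force: [1.0, 0.1, -2.0]
width: 0.325
finger_force: 15.0
```

```bash
python3 -m creep '[[1,-0.5,0,0,0],[1,-1,0,0,0],[1,-1,0,0,0],[1,-1,0,0,0],[1,-0.5,0,0,0],[1,0,0,0,0],[1,0,0,0.3,0],[1,0,0,0.3,0],[1,0,0,0.2,0],[1,0,0,0,0],[1,0,0,0,0]]'
python3 -m creep '[[0.1,0,0,0,0],[-0.3,0,0,0,0],[-0.3,0,0,0,0],[-0.3,0,0,0,0],[-0.3,0,0,-0.4,0],[-0.3,0,0,-1,0],[-0.3,0,0,-1,0],[-0.3,0,0,-1,0],[-0.3,0,0,-1,0],[-0.3,0,0,-1,0],[-0.3,0,0,-1,0],[-0.3,0,0,0,0]]'
python3 w.py - stamp_mid grip_right
```

```text
time: 15.0
eef_pos: [0.6431, -0.3294, 0.1221]
tool_rot: [-0.0, 0.707, 0.707, -0.0]
force: [-2.8, 0.5, 2.5]
width: 0.325
finger_force: 15.0
time: 16.2
eef_pos: [0.6439, -0.3306, 0.2871]
tool_rot: [0.003, 0.707, 0.707, 0.001]
force: [0.2, 0.3, -1.0]
width: 0.649
finger_force: 0.0
t 16.2 tcp [ 0.6439 -0.3306  0.2871] q [-0.539  0.688  1.15   0.     1.297 -0.539] w 0.6489359459267772 F [ 0.2  0.3 -1. ]
tooly [ 1.    -0.     0.006]
stamp_mid 0.91 [276. 188.] [ 0.6424 -0.3254  0.039 ]
grip_right 0.85 [263.  36.] [ 0.6297 -0.1736  0.059 ]
```

```bash
python3 -m creep '[[-0.3,0.9,-0.2,0,0],[-0.3,0.9,-0.2,0,0],[-0.3,0.9,-0.2,0,0],[-0.3,0.9,0,0,0],[-0.3,0.9,0,0.2,0],[-0.3,0.9,0,0.6,0],[-0.3,0.94,0,0.6,0],[-0.3,0,0,1,0],[-0.3,0,0,1,0],[-0.3,0,0,1,0],[-0.3,0,0,1,0],[-0.3,0,0,1,0]]'
python3 -m creep '[[0.3,0,0,0,0],[1,0,0,0,0],[1,0,0,0,0],[1,0,0,0,0],[1,0,0,0,0],[1,0,0,0,0],[1,0,0,0,0]]' 20
```

```text
time: 17.55
eef_pos: [0.6273, -0.1713, 0.1199]
tool_rot: [-0.001, 0.707, 0.707, -0.0]
force: [0.1, 0.4, -0.5]
width: 0.652
finger_force: 0.0
time: 18.25
eef_pos: [0.629, -0.1717, 0.1231]
tool_rot: [0.001, 0.707, 0.707, 0.001]
force: [4.5, -0.2, 0.7]
width: 0.227
finger_force: 20.0
```

```bash
python3 -m creep '[[1,-0.3,0.02,0,0],[1,-0.3,0.01,0,0],[1,-0.3,0.01,0,0],[1,-0.3,0.01,0,0],[1,-0.2,0,0,0],[1,-0.1,0,0,0],[1,-0.1,0,0,0],[1,-0.06,0,0,0],[1,0,0,0,0],[1,0,0,0,0]]'
python3 w.py - grip_right
```

```text
time: 19.25
eef_pos: [0.6307, -0.2119, 0.1232]
tool_rot: [0.001, 0.707, 0.707, 0.002]
force: [10.0, 8.4, 1.3]
width: 0.229
finger_force: 20.0
t 19.25 tcp [ 0.6307 -0.2119  0.1232] q [-0.395  0.762  1.449  0.003  0.927 -0.397] w 0.22910490611419954 F [10.   8.4  1.3]
tooly [1.    0.    0.004]
grip_right 0.86 [283. 275.] [ 0.6336 -0.2133  0.059 ]
```

```bash
python3 -m creep '[[1,-0.06,0.06,0,0],[1,-0.06,0.05,0,0],[1,0,0,0,0],[1,0,0,0,0]]'
```

```text
time: 19.75
eef_pos: [0.6313, -0.213, 0.1228]
tool_rot: [-0.003, 0.707, 0.707, 0.001]
force: [-6.5, 21.1, 12.9]
width: 0.231
finger_force: 20.0
```

```bash
python3 -m creep '[[1,0.08,0,0,0],[0.2,0.04,0,0,0],[-0.3,0,0,0,0],[-0.3,0,0,0,0],[-0.3,0,0,0,0],[-0.3,0,0,-0.5,0],[-0.3,0,0,-1,0],[-0.3,0,0,-1,0],[0,0,0,-1,0],[1,0,0,-1,0],[1,0,0,-1,0],[1,0,0,-1,0]]'
python3 -m creep '[[1,0,0,-1,0],[1,0,-0.3,-1,0],[1,0,-0.3,-1,0],[1,0,-0.3,-1,0],[1,0,-0.3,-1,0],[1,0,-0.3,-1,0],[1,0,-0.3,-1,0],[1,0.5,-0.3,0,0],[1,1,-0.3,0,0],[1,0.5,-0.3,0,0],[1,0,0,0,0],[1,0,0,0,0]]'
python3 w.py w4 grip_right badge empty_die_top lever_grip
python3 - <<'E'
from h import *
eyes.capture('scene');eyes.capture('side')
for n in ["lever_grip","badge","ram_face","grip_right","grip_left"]:
    rs=[]
    for c in('scene','side'):
        l=eyes.place_of(c,n)
        if l and l[0]['confidence']>.3: rs.append(ray(c,l[0]['position']))
    if len(rs)==2:
        p,e=tri(rs);print(n,p.round(4),'err',round(e,4))
    else: print(n,len(rs))
E
```

```text
time: 20.95
eef_pos: [0.6319, -0.2132, 0.2868]
tool_rot: [0.0, 0.707, 0.707, 0.0]
force: [-0.3, 0.0, -0.3]
width: 0.355
finger_force: 0.0
time: 22.15
eef_pos: [0.5645, -0.1633, 0.4605]
tool_rot: [0.001, 0.707, 0.707, 0.0]
force: [-0.5, 0.5, -0.8]
width: 0.001
finger_force: 0.0
t 22.15 tcp [ 0.5645 -0.1633  0.4605] q [-0.361  0.316  1.318 -0.     1.507 -0.361] w 0.0009739613426176438 F [-0.5  0.5 -0.8]
tooly [1.    0.    0.001]
grip_right 0.61 [321. 204.] [ 0.6292 -0.2124  0.059 ]
empty_die_top 0.92 [323. 141.] [ 0.6287 -0.116   0.06  ]
lever_grip 0.57 [255.  59.] [ 0.5477 -0.0445  0.309 ]
lever_grip [ 0.5382 -0.0399  0.3069] err 0.0036
badge [ 0.5665 -0.015   0.1331] err 0.0525
ram_face [ 0.5547 -0.2497  0.2987] err 0.1268
grip_right [ 0.6359 -0.2133  0.0521] err 0.001
grip_left [0.6145 0.056  0.052 ] err 0.0027
```

View pics/w4.png

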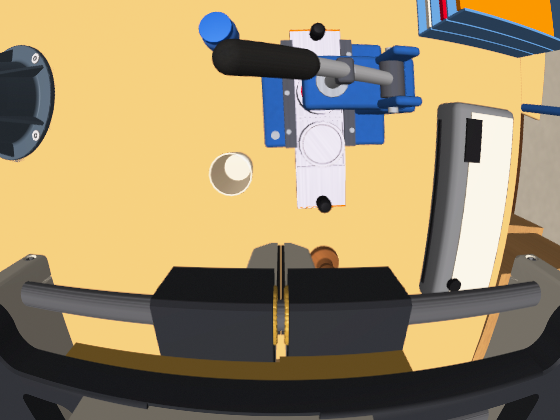

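Plate is at the right stop: the right knob sits at (323,204), the empty die is clear at (322,143), and the badge is under the ram. The lever grip runs (220,55)–(318,65).

```bash
python3 -m creep '[[1,0.6,0,0,0],[1,1,0,0,0],[1,1,0,0,0],[1,1,0,0,0],[1,1,0,0,0],[1,0.25,-0.1,0.3,0],[1,0,0,0.6,0],[1,0,0,0.6,0],[1,0,0,0.4,0],[1,0,0,0.2,0]]'
python3 -m creep '[[1,0,-0.1,0.4,0],[1,0,-0.1,0.4,0],[1,0,-0.1,0.4,0],[1,0,-0.2,0.4,0],[1,0,-0.2,0.4,0],[1,0,0,0,0]]'
```

```text
time: 24.0
eef_pos: [0.5617, -0.0419, 0.4062]
tool_rot: [-0.001, 0.707, 0.707, -0.0]
force: [1.0, -0.6, 0.2]
width: 0.005
finger_force: 0.0
time: 24.6
eef_pos: [0.544, -0.042, 0.3566]
tool_rot: [0.0, 0.707, 0.707, -0.0]
force: [0.4, -2.1, 4.9]
width: 0.003
finger_force: 2.5
```

```bash
python3 -m creep '[[1,0,-0.2,0.4,0],[1,0,-0.2,0.4,0],[1,0,-0.1,0.4,0],[1,0,-0.1,0.4,0],[1,0,-0.1,0.4,0],[1,0,0,0.4,0],[1,0,0,0.3,0],[1,0,0,0.2,0],[1,0,0,0,0],[1,0,0,0,0]]'
```

```text
time: 25.6
eef_pos: [0.5265, -0.042, 0.2852]
tool_rot: [-0.0, 0.707, 0.707, -0.001]
force: [-7.1, -0.3, 8.5]
width: 0.006
finger_force: 4.5
```

```bash
python3 -m creep '[[1,0,0,0.2,0],[1,0,0,0.2,0],[1,0,0,0,0]]'
python3 -m creep '[[1,0,0,0.1,0],[1,0,0,0,0]]'
```

```text
time: 25.9
eef_pos: [0.5266, -0.0419, 0.2749]
tool_rot: [-0.0, 0.707, 0.707, -0.001]
force: [-5.7, -1.3, 9.5]
width: 0.006
finger_force: 4.8
time: 26.1
eef_pos: [0.5267, -0.042, 0.2731]
tool_rot: [-0.0, 0.707, 0.707, -0.0]
force: [-7.3, -0.1, 12.5]
width: 0.003
finger_force: 6.4
```

```bash
python3 -m creep '[[1,0,0,0.12,0],[1,0,0,0,0],[1,0,0,0,0]]'
python3 -m creep '[[1,0,0,0.12,0],[1,0,0,0,0],[1,0,0,0,0]]'
```

```text
time: 26.4
eef_pos: [0.5267, -0.042, 0.2722]
tool_rot: [0.0, 0.707, 0.707, -0.0]
force: [-16.9, -0.2, 33.0]
width: 0.002
finger_force: 17.7
time: 26.7
eef_pos: [0.5267, -0.042, 0.2714]
tool_rot: [0.001, 0.707, 0.707, 0.0]
force: [-25.3, 2.2, 56.0]
width: 0.008
finger_force: 29.6
```

The lever is hard against its stop, so I'll raise the tool slowly and let it follow up.

```bash
python3 -m creep '[[1,0,0,-0.3,0],[1,0,0,-0.4,0],[1,0,0,-0.5,0],[1,0,0.1,-0.5,0],[1,0,0.1,-0.5,0],[1,0,0.2,-0.5,0],[1,0,0.2,-0.5,0],[1,0,0.2,-0.5,0],[1,0,0.2,-0.5,0],[1,0,0.2,-0.5,0],[1,0,0,-0.6,0],[1,0,0,-1,0]]'
python3 -m creep '[[1,0,0,-1,0],[0.5,0.5,0,-1,0],[0,1,0,0,0],[-0.3,1,0.3,0,0],[-0.3,1,0.5,0,0],[-0.3,1,0.5,0,0],[-0.3,0.5,0.5,0,0],[-0.3,0,0,0,0],[-0.3,0,0,0,0]]'
python3 w.py w5 grip_left
python3 - <<'E'
from h import *
eyes.capture('scene');eyes.capture('side')
for n in ["lever_grip","grip_left"]:
    rs=[ray(c,eyes.place_of(c,n)[0]['position']) for c in('scene','side')]
    print(n,tri(rs))
E
```

```text
time: 27.9
eef_pos: [0.557, -0.0418, 0.4234]
tool_rot: [-0.001, 0.707, 0.707, -0.0]
force: [0.3, 0.5, 0.2]
width: 0.004
finger_force: 0.0
time: 28.8
eef_pos: [0.6019, 0.0829, 0.4734]
tool_rot: [-0.0, 0.707, 0.707, -0.0]
force: [-0.1, -0.2, -0.1]
width: 0.627
finger_force: 0.0
t 28.8 tcp [0.6019 0.0829 0.4734] q [ 0.06   0.354  1.235 -0.     1.553  0.06 ] w 0.6271389689897536 F [-0.1 -0.2 -0.1]
tooly [ 1.     0.    -0.001]
grip_left 0.69 [290. 191.] [0.6182 0.0514 0.059 ]
lever_grip (array([ 0.5430944 , -0.04798696,  0.30844615]), np.float64(0.0033583994702863665))
grip_left (array([0.60774187, 0.05756397, 0.05296521]), np.float64(0.002425180227758332))
```

View pics/w5.png

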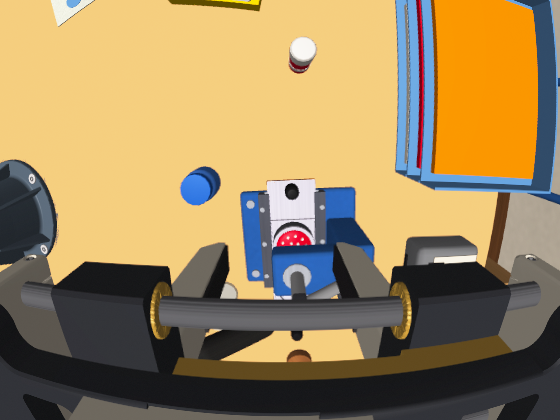

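The glue stick stands upright at (300,55), and the left knob is at (291,191). The badge is partly under the head at (293,242), and the lever is back up.

```bash
python3 -m creep '[[-0.3,-0.56,0.3,0.4,0],[-0.3,-0.56,0.32,0.8,0],[-0.3,0,0,1,0],[-0.3,0,0,1,0],[-0.3,0,0,1,0],[-0.3,0,0,1,0],[-0.3,0,0,1,0],[-0.3,0,0,1,0],[-0.3,0,0,1,0],[-0.3,0,0,0.8,0],[-0.3,0,0,0,0],[-0.3,0,0,0,0]]'
python3 w.py - grip_left
```

```text
time: 30.4
eef_pos: [0.6178, 0.0545, 0.2488]
tool_rot: [-0.0, 0.707, 0.707, -0.0]
force: [0.7, -0.2, 0.6]
width: 0.651
finger_force: 0.0
t 30.4 tcp [0.6178 0.0545 0.2488] q [ 0.013  0.533  1.512 -0.     1.097  0.013] w 0.6510931038354688 F [ 0.7 -0.2  0.6]
tooly [ 1. -0. -0.]
grip_left 0.68 [282. 210.] [0.6207 0.0524 0.059 ]
```

Aligned to within 3 mm, so I'll go down 118 mm and grip.

```bash
python3 -m creep '[[-0.3,0,0.1,0.7,0],[-0.3,0,0,1,0],[-0.3,0,0,1,0],[-0.3,0,0,1,0],[-0.3,0,0,0.7,0],[-0.3,0,0,0.3,0],[0.3,0,0,0,0],[1,0,0,0,0],[1,0,0,0,0],[1,0,0,0,0],[1,0,0,0,0],[1,0,0,0,0]]' 20
python3 -m creep '[[1,0,0,0,0],[1,0.3,0,0,0],[1,0.4,-0.01,0,0],[1,0.4,-0.01,0,0],[1,0.4,-0.02,0,0],[1,0.4,-0.02,0,0],[1,0.4,-0.02,0,0],[1,0.4,-0.02,0,0],[1,0.2,0,0,0],[1,0.1,0,0,0],[1,0,0,0,0]]'
```

```text
time: 31.7
eef_pos: [0.619, 0.0552, 0.1315]
tool_rot: [-0.001, 0.707, 0.707, -0.001]
force: [-8.6, 0.5, 7.3]
width: 0.227
finger_force: 20.0
time: 32.8
eef_pos: [0.6157, 0.1305, 0.1315]
tool_rot: [-0.002, 0.707, 0.707, -0.002]
force: [-12.4, 1.6, 10.3]
width: 0.228
finger_force: 20.0
```

```bash
python3 -m creep '[[1,0.1,-0.04,0,0],[1,0.1,-0.04,0,0],[1,0.05,0,0,0],[1,0.04,0,0,0],[1,0,0,0,0],[1,0,0,0,0]]'
python3 -m creep '[[1,0.05,0,0,0],[1,0.05,0,0,0],[1,0,0,0,0]]'
```

```text
time: 33.4
eef_pos: [0.6152, 0.1355, 0.1315]
tool_rot: [0.0, 0.707, 0.707, -0.002]
force: [-4.9, -15.0, 7.0]
width: 0.228
finger_force: 20.0
time: 33.7
eef_pos: [0.6152, 0.1367, 0.1314]
tool_rot: [0.001, 0.707, 0.707, -0.003]
force: [-5.9, -23.9, 7.2]
width: 0.231
finger_force: 20.0
```

```bash
python3 -m creep '[[1,-0.05,0,0,0],[0.2,0,0,0,0],[-0.3,0,0,0,0],[-0.3,0,0,0,0],[-0.3,0,0,0,0],[-0.3,0,0,-0.5,0],[-0.3,0,0,-1,0],[-0.3,0,0,-1,0],[-0.3,0,0,-1,0],[-0.3,0,0,-1,0],[-0.3,0,0,-1,0],[-0.3,0,0,-1,0]]'
python3 -m creep '[[-0.3,0.6,-0.5,-1,0],[-0.3,1,-1,-1,0],[-0.3,1,-1,0,0],[-0.3,1,-1,0,0],[-0.3,0.6,-0.5,0,0],[-0.3,0,0,0,0]]'
python3 w.py - grip_left badge glue_mid
python3 - <<'E'
from h import *
import cv2
for c in('scene','side'):
    im=eyes.capture(c)
    if c=='scene': cv2.imwrite('pics/f.png',cv2.resize(im[190:320,150:400,::-1],None,fx=3,fy=3))
for n in "grip_left grip_right badge lever_grip stamp_mid glue_mid paint_mid cup_mid".split():
    ls=[eyes.place_of(c,n) for c in('scene','side')]
    if all(ls): print(n,tri([ray(c,l[0]['position']) for c,l in zip(('scene','side'),ls)])[0].round(3))
E
```

```text
time: 34.9
eef_pos: [0.6154, 0.1388, 0.2959]
tool_rot: [0.0, 0.707, 0.707, 0.0]
force: [0.6, 0.6, -0.3]
width: 0.652
finger_force: 0.0
time: 35.5
eef_pos: [0.5141, 0.2452, 0.345]
tool_rot: [0.0, 0.706, 0.708, 0.001]
force: [-0.1, 0.2, 0.4]
width: 0.648
finger_force: 0.0
t 35.5 tcp [0.5141 0.2452 0.345 ] q [0.363 0.347 1.549 0.    1.244 0.361] w 0.6477897772294238 F [-0.1  0.2  0.4]
tooly [1.    0.003 0.001]
badge 0.8 [356. 335.] [0.621  0.0402 0.065 ]
glue_mid 0.97 [381. 177.] [0.6347 0.2584 0.0575]
grip_left [0.609 0.137 0.054]
grip_right [ 0.633 -0.128  0.063]
badge [0.624 0.048 0.063]
lever_grip [ 0.547 -0.039  0.306]
stamp_mid [ 0.641 -0.333  0.042]
glue_mid [0.741 0.113 0.146]
paint_mid [0.469 0.048 0.046]
cup_mid [ 0.481 -0.161  0.046]
```

View pics/f.png

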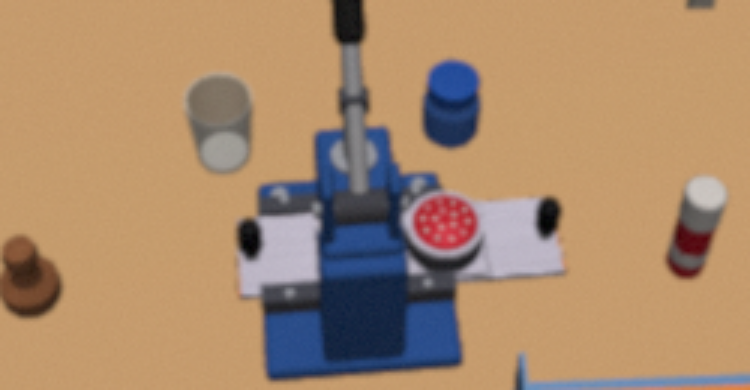

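The badge (445,222) is out clear of the ram and the plate is at its left stop. The lever is up, and the stamp, glue, cup and jar all stand upright.

```bash
python3 -c "
from cell import ticket;print(ticket.close_job())"
```

```text
the job is handed in; nothing more can be done
None
```

The badge is pressed and out clear of the ram with the plate at its left end stop; the lever is back up, the glue stick and stamp stand upright out of the plate's way, and I handed the job in at about 36 s (no verdict was returned).

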